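Open the safety-capped bottle in the pull-out tray

TASK

Pull the tray of the small grey cabinet out to its stop by its bar. The bottle standing in the tray has a push-and-turn safety cap: press the cap down, keep it down while you twist it anticlockwise until it is free, then lift it straight up. Finish while still holding the cap upright in the gripper about 5 cm above its closed position, over the bottle, with the tray still fully out and the things lying around left where they are.

Things in the scene. Friction and masses are not known exactly. Their poses are not given: they have to be found in the camera images.
- cabinet: small open-fronted grey steel cabinet fixed on the bench, 170 deep x 140 wide x 122 mm high (flat roof, underside at 114 mm). Origin at the centre of its underside; its -x axis points out of its open front, z up. Its front face lies 85 mm from the origin along -x.
- drawer (a joint): travel of the tray in the cabinet in m, 0 = shut, 0.14 = fully out at its stop. It slides along the cabinet's -x, stays where it is left, and takes about 3 N to slide. Its front is low (62 mm above the bench).
- bar_middle (a point): middle of the tray's bar pull, a level round steel bar of 10 mm diameter and 100 mm length along the cabinet's y, 100 mm above the bench and 60 mm in front of the tray's front; free from above. Axes parallel to the cabinet's (-x = the way the tray pulls out). It moves with the tray.
- bottle_mouth (a point): centre of the rim of the bottle's neck, 90 mm above the bench; axes parallel to the cabinet's. The white square bottle (50 x 50 mm, shoulder 55 mm above the bench, neck 22 mm diameter with two lugs) is fixed in the tray, its axis 105 mm behind the bar; with the tray fully out the axis is 95 mm in front of the cabinet's face.
- cap_centre (a point): centre (half-way up) of the loose ribbed grey round cap, 40 mm diameter, 32 mm high, 25 g, z up. Closed, it is level with the bottle mouth, axes parallel to it, top 106 and skirt edge 74 mm above the bench. Locked unless pressed down 5 mm or more and turned anticlockwise seen from above: past 30 degrees it no longer catches but is still held; from 55 to 120 degrees it lifts straight off.
- spring_disc (a joint): height in m of the sprung 16 mm disc in the bottle's mouth that pushes the cap up: 0 with the cap closed, -0.007 with the cap pressed down to its stop, +0.004 with the cap off. The spring takes 5 N to start and 13 N at the stop.
- loupe_centre (a point): bystander: black magnifier loupe standing on the cabinet roof, 39 mm wide, 35 mm high; point half-way up
- tweezers: bystander: steel tweezers lying on the bench, 120 mm long, 9 mm high
- tape_roll: bystander: roll of masking tape lying flat on the bench, 96 mm across, 25 mm high
- lens_ring: bystander: small white lens ring standing on the cabinet roof, 34 mm across, 20 mm high, origin under its centre
- dropper_bottle: bystander: small brown dropper bottle standing on the bench, 33 mm across, 102 mm high

How it is judged:
On the way, in this order (a step that is already met when the one before it is completed fails the run):
1. the tray is pulled out to its stop (value of joint drawer above 0.13 m), for 0.2 s.
2. the cap is pressed down on the bottle (z of cap_centre in the frame of bottle_mouth below -0.003 m and horizontal distance between cap_centre and bottle_mouth below 0.006 m), for 0.1 s.
3. the cap, still on the neck, is turned past its catch (angle between the x axis of cap_centre and the x axis of bottle_mouth, either way round above 0.7 rad and z of cap_centre in the frame of bottle_mouth below 0.006 m and horizontal distance between cap_centre and bottle_mouth below 0.006 m).
At the end, for the whole second after the job is handed in: The tray is out to within 15 mm of its stop; the cap is held still and upright (within 14 degrees) between the fingers, touching neither bottle nor cabinet, 30 to 100 mm above its closed position and within 25 mm of the bottle's axis (value of joint drawer above 0.125 m and z of cap_centre in the frame of bottle_mouth between 0.03 and 0.1 m and horizontal distance between cap_centre and bottle_mouth below 0.025 m and angle between cap_centre's own z axis and vertical below 0.25 rad and contact force between the fingers and cap above 1 N and contact force between cap and cabinet below 0.1 N and linear speed of cap below 0.03 m/s); the arm keeps its last pose, push and grip.
It fails at once if a bystander is moved by more than 40 mm (distance of any of loupe_centre, tweezers, tape_roll, lens_ring, dropper_bottle from where it was at the start of the episode above 0.04 m).
It also fails if it takes over 51 s, if anything falls off the work surface, if the arm or the gripper's body presses on something with over 40 N, if the wrist force passes 120 N, or if a joint passes its speed limit or range.

ROBOT

A 6-joint arm with a two-finger parallel gripper is mounted at the origin on a cart in front of the work surface, level with it; the furniture and walls round the work are solid. World frame = base frame: x ahead of the robot, y to its left, z up, the work surface at z = 0. Lengths are in m, angles in rad, forces in N, time in s.
With the tool pointing down it reaches from about 0.35 to 0.8 m from the base axis. Payload 7.3 kg.
Tool frame: the origin (TCP) lies midway between the tips of the shut fingers; the grasp point (between the pads) lies 19 mm behind it (robot.grasp_offset is the z of the grasp point in the tool frame, in m); z points along the fingers, y is the line along which they close (so a half turn about z gives the same grasp; the last joint's range is limited). The gripper opens to 85 mm and grips with 20 to 120 N. Pads are 22 mm wide; open, the fingers measure 114 mm over their backs; the gripper's body (76 mm by 85 mm) begins 54 mm behind the grasp point. The pads swing forward as they close: fully open they stand 13 mm farther back than shut.
Start: joints at [1.026, 0.342, 1.524, -0, 1.275, -0.146], TCP at [0.204, 0.484, 0.231] pointing down, gripper open.
Joint ranges: [-2.53, 2.53], [-0.77, 2.02], [0.04, 2.7], [-1, 4.14], [0.28, 2.66], [-3.11, 3.11]. Speed limits (rad/s): [2.57, 2.57, 3.14, 3.14, 3.14, 3.14].

INTERFACE

Orientations are given as a unit quaternion [w, x, y, z].
In Python, from cell import robot, imaging, order gives the robot as it stands. The module is installed in compiled form; this text tells all that it offers.
- The arm moves only by the shell command python3 -m creep 'ROWS' [OPENING] [FORCE]. ROWS is JSON, a list of rows, each a list of 2 entries, a list of its own where there are three numbers: the shift along the tool's x, y, z each as a share of 0.2 m, from -1 to 1, then the turn, a rotation vector about the tool's x, y, z each as a share of 90 degrees, from -1 to 1. In form: [[[dx, dy, dz], [ax, ay, az]], ...]. A call has 1 to 10 rows; each row is the pose to reach, as a shift and turn from the pose commanded when the call began, along the tool's axes at that moment; what a row does not reach only later rows make up. A row lasts 1/10 s, in which the tool goes at most 50 mm and 8.59 degrees, less where a joint would pass 70% of its speed; a pose out of reach is approached as far as the arm can. A call with a number of a shift or a turn outside -1 to 1 is refused whole. A call with a gripper value outside its range is refused whole. OPENING is the opening, from -1 (shut) to 1 (fully open), set as the call begins (- or left out, the last holds). The fingers move at their own pace and stop on an object; FORCE is the grip in N (left out, the last holds). Time passes only in rows, so rows that repeat a pose let the fingers close. It gives the time, the measured TCP pose, the force, the opening and the grip force at its end, in the units of the state.
- robot.sense(): the state, without advancing time (a new reading comes with each control period).
- imaging.get_image(name): name is "scene" or "top" or "wrist"; returns a dict with "img" (384x512x3 uint8, red, green, blue), "vertical_fov" (degrees; the focal length in pixels is half the picture's height over the tangent of half this angle, whatever the lens; pixels are square), "cx", "cy" (the principal point, pixels), "R" (3x3) and "t" (3): a world point X has camera coordinates R X + t; the wrist camera has in their place "tool_from_camera" (4x4, takes a point from camera to tool coordinates, whose origin is the TCP and whose axes are the flange's). Camera axes: x right, y down, z forward; pixel columns grow to the right and rows downward; lengths in m; the calibration is good to about 2 mm. A picture is of the moment at which its call begins: read the wrist's pose just before it. There is no depth.
- order.sign_off(): hands the job in; it is judged then, once.
Trained networks look in a picture, given as the dict that the camera call returned (one of the last four; its "shot" number tells which), for a name from the list of things; names that differ only in an ending like _2 or _b are one class to them, and where a whole thing is asked for, a point or a joint stands for the part that bears it (a point fixed in the world has none). Each returns a list of dicts, best first, with "conf" (0 to 1); they miss things now and then, are a little off and sometimes report something else, mostly with a low value. They report only what shows in the picture. A call takes as long as a camera call.
- imaging.recognise(thing, picture): "extent" ([left, top, right, bottom] in pixels, round what is visible of it).
- imaging.pinpoint(thing, picture): "uv" ([column, row] in pixels: a listed point, or the origin of a listed thing).
The state is a dict: "t": time; "joint_pos": joint angles; "qd": joint speeds; "joint_efforts": joint torques, N m; "ee_pos": TCP position; "tcp_rot": TCP orientation; "wrist_force": force on the tool from outside, world axes, zero at the start; "ft_torque": the same for the moment, N m; "width": finger opening in m; "grip_force": force on a finger pad.
Only numpy, scipy, OpenCV 4.12 (cv2) and the standard library are available. Lean on these libraries where they do the work, as an engineer would, in place of code of your own. Each camera call takes 0.05 s, during which the arm holds its last target. There are 200 camera calls.

## Working session

There is one attempt and no reset: what is moved stays moved. The work goes in short steps, Python scripts to look and compute and a shell command to move; the robot and the scene stay as the last step left them, time stands still between calls to the robot, and variables do not carry over. Pictures are saved under pics/ and viewed, at most 10 in all, crops included, and the job is handed in when it is done.

```bash
mkdir -p pics
cat > h.py <<'E'
import numpy as np, cv2
from scipy.spatial.transform import Rotation as Rn
from cell import robot, imaging, order
def Rq(q): return Rn.from_quat([q[1],q[2],q[3],q[0]]).as_matrix()
def ray(p,uv,s=None):
    f=p["img"].shape[0]/2/np.tan(np.radians(p["vertical_fov"])/2)
    d=np.array([(uv[0]-p["cx"])/f,(uv[1]-p["cy"])/f,1.])
    if "R" in p: R=np.array(p["R"]);return -R.T@np.array(p["t"]),R.T@d
    T=np.array(p["tool_from_camera"]);R=Rq(s["tcp_rot"])
    return R@T[:3,3]+np.array(s["ee_pos"]),R@T[:3,:3]@d
def atz(p,uv,z,s=None):
    o,d=ray(p,uv,s);return o+d*(z-o[2])/d[2]
def save(p,n): cv2.imwrite("pics/"+n,p["img"][:,:,::-1])
E
python3 - <<'E'
from h import *
s=robot.sense();print(s["t"],s["ee_pos"],s["tcp_rot"],s["width"],robot.grasp_offset)
Z=dict(bar_middle=.1,bottle_mouth=.09,cap_centre=.09,cabinet=0,loupe_centre=.122+.0175,lens_ring=.122,tweezers=0.004,tape_roll=0,dropper_bottle=0)
ims=[]
for c in("scene","top"):
    p=imaging.get_image(c);ims.append(p["img"][:,:,::-1]);
    cv2.imwrite(f"pics/{c}.png",ims[-1])
    for k,z in Z.items():
        for r in imaging.pinpoint(k,p)[:2]: print(c,k,round(r["conf"],2),np.round(r["uv"]),np.round(atz(p,r["uv"],z),3))
E
```

```text
0.0 [0.2036303  0.48346364 0.23062505] [-2.62648415e-04  1.98073484e-01  9.80186866e-01 -7.30517298e-04] 0.0853696311797234 -0.0187
scene bar_middle 0.57 [266. 195.] [ 0.597 -0.107  0.1  ]
scene bottle_mouth 0.78 [252. 173.] [0.646 0.007 0.09 ]
scene cap_centre 0.52 [252. 174.] [0.642 0.003 0.09 ]
scene cap_centre 0.33 [245. 201.] [ 0.558 -0.087  0.09 ]
scene cabinet 0.81 [244. 198.] [0.649 0.048 0.   ]
scene cabinet 0.67 [256. 147.] [0.86  0.273 0.   ]
scene loupe_centre 0.73 [224. 143.] [0.631 0.096 0.14 ]
scene loupe_centre 0.26 [362. 271.] [ 0.529 -0.425  0.14 ]
scene lens_ring 0.5 [253. 148.] [0.689 0.058 0.122]
scene tweezers 0.77 [322. 305.] [ 0.538 -0.345  0.004]
scene tape_roll 0.8 [364. 270.] [ 0.673 -0.325  0.   ]
scene dropper_bottle 0.59 [167. 206.] [0.479 0.133 0.   ]
top bar_middle 0.88 [261. 185.] [ 0.604 -0.097  0.1  ]
top bar_middle 0.19 [200. 150.] [0.699 0.056 0.1  ]
top cabinet 0.9 [216. 175.] [0.651 0.03  0.   ]
top loupe_centre 0.73 [181. 175.] [0.63  0.094 0.139]
top lens_ring 0.6 [198. 149.] [0.696 0.057 0.122]
top tweezers 0.5 [350. 209.] [ 0.543 -0.338  0.004]
top tape_roll 0.8 [339. 164.] [ 0.672 -0.317  0.   ]
top dropper_bottle 0.76 [177. 237.] [0.482 0.14  0.   ]
```

View pics/top.png

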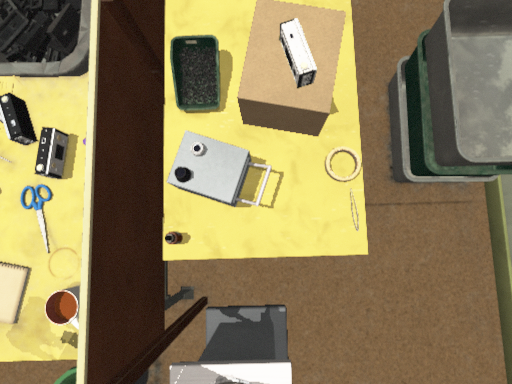

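View pics/scene.png

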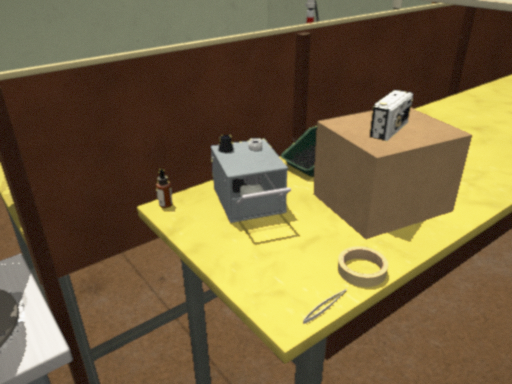

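Run:
```python
from h import *
s=robot.sense()
p=imaging.get_image("top");w=imaging.get_image("wrist");q=imaging.get_image("scene")
def proj(p,X):
    c=np.array(p["R"])@X+np.array(p["t"]);f=192/np.tan(np.radians(p["vertical_fov"])/2)
    return c[:2]/c[2]*f+[p["cx"],p["cy"]],c[2]
for c in(p,q): print("cam",-np.array(c["R"]).T@c["t"],[np.round(proj(c,np.array(X))[0]) for X in((0,0,0),(0,0,.3),s["ee_pos"],(.2,.2,0),(.2,.2,.3))])
for uv in((270,165),(258,205)):print(atz(p,uv,.1))
for uv in((249,153),(236,203),(190,132),(169,182)):print(atz(p,uv,.122))
big=np.hstack([cv2.resize(p["img"][230:384,60:310],None,fx=1.6,fy=1.6),cv2.resize(w["img"],(400,300))[:246]])
cv2.imwrite("pics/b.png",big[:,:,::-1])
```

```text
cam [ 0.47401943 -0.11054875  1.00197187] [array([231., 426.]), array([213., 515.]), array([-22., 381.]), array([153., 346.]), array([102., 394.])]
cam [ 0.08975366 -0.74633321  0.58310672] [array([-50., 332.]), array([-128.,  175.]), array([-14., 101.]), array([ 41., 235.]), array([  1., 105.])]
[ 0.65441289 -0.12205177  0.1       ]
[ 0.55392092 -0.08878039  0.1       ]
[ 0.68207065 -0.07067195  0.122     ]
[ 0.55854834 -0.03585745  0.122     ]
[0.74099009 0.07609355 0.122     ]
[0.61567312 0.12826524 0.122     ]
```

View pics/b.png

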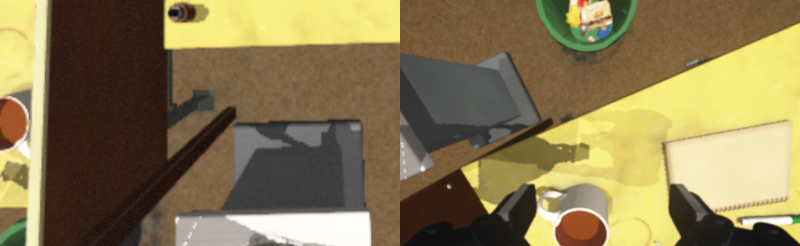

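Run:
```python
from h import *
p=imaging.get_image("top");q=imaging.get_image("scene");save(q,"s2.png")
for z in (0,):
  print("base",[np.round(atz(p,uv,z),3) for uv in((165,50),(165,150),(165,240))])
for Y in(.16,.18,.2):
  for c,uvs in((p,((100,50),(98,200),(88,370))),(q,((20,75),(200,45),(300,28),(400,13)))):
    for uv in uvs:
      o,d=ray(c,uv);print(Y,uv,np.round(o+d*(Y-o[1])/d[1],3))
  o,d=ray(p,(205,302));print("end",np.round(o+d*(Y-o[1])/d[1],3))
  o,d=ray(p,(140,370));print("end",np.round(o+d*(Y-o[1])/d[1],3))
  o,d=ray(p,(95,383));print("end",np.round(o+d*(Y-o[1])/d[1],3))
im=cv2.resize(q["img"][:,:160],None,fx=1.5,fy=1.5)
im2=cv2.resize(p["img"][:,60:260],None,fx=1.5,fy=1.5)
cv2.imwrite("pics/c.png",np.hstack([im,im2])[:,:,::-1])
```

```text
base [array([1.031, 0.176, 0.   ]), array([0.728, 0.173, 0.   ]), array([0.475, 0.171, 0.   ])]
0.16 (100, 50) [0.792 0.16  0.437]
0.16 (98, 200) [0.541 0.16  0.426]
0.16 (88, 370) [0.289 0.16  0.44 ]
0.16 (20, 75) [0.24 0.16 0.36]
0.16 (200, 45) [0.619 0.16  0.36 ]
0.16 (300, 28) [0.922 0.16  0.362]
0.16 (400, 13) [1.338 0.16  0.358]
end [ 0.214  0.16  -0.561]
end [0.212 0.16  0.217]
end [0.262 0.16  0.416]
0.18 (100, 50) [0.816 0.18  0.395]
0.18 (98, 200) [0.546 0.18  0.383]
0.18 (88, 370) [0.275 0.18  0.398]
0.18 (20, 75) [0.243 0.18  0.355]
0.18 (200, 45) [0.631 0.18  0.355]
0.18 (300, 28) [0.941 0.18  0.357]
0.18 (400, 13) [1.366 0.18  0.353]
end [ 0.194  0.18  -0.677]
end [0.193 0.18  0.159]
end [0.246 0.18  0.373]
0.2 (100, 50) [0.839 0.2   0.353]
0.2 (98, 200) [0.551 0.2   0.341]
0.2 (88, 370) [0.261 0.2   0.357]
0.2 (20, 75) [0.246 0.2   0.35 ]
0.2 (200, 45) [0.643 0.2   0.35 ]
0.2 (300, 28) [0.959 0.2   0.352]
0.2 (400, 13) [1.393 0.2   0.348]
end [ 0.175  0.2   -0.792]
end [0.174 0.2   0.101]
end [0.23  0.2   0.329]
```

View pics/c.png

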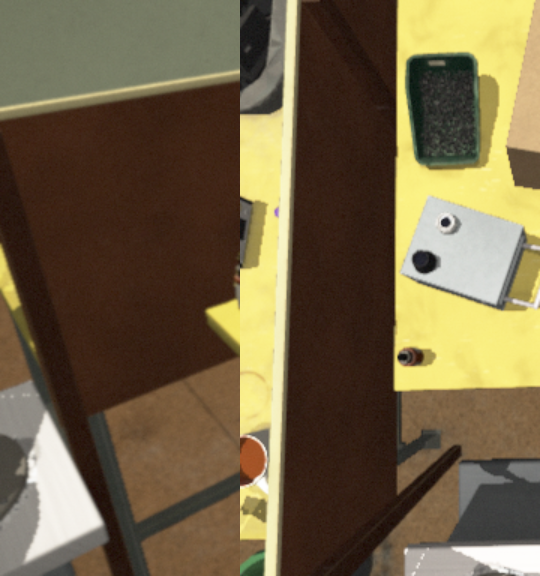

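```bash
python3 -m creep '[[[0,0,-0.25],[0,0,0]],[[0,0,-0.5],[0,0,0]],[[0,0,-0.75],[0,0,0]],[[0,0,-1],[0,0,0]],[[0,0,-1],[0,0,0]]]' 0.2; python3 -c "
from h import *;print(robot.sense()['joint_pos'])"
```

```text
t: 1.75
ee_pos: [0.2045, 0.4849, 0.4389]
tcp_rot: [0.002, 0.198, 0.98, 0.007]
wrist_force: [0.2, 0.8, 0.2]
width: 0.0512
grip_force: 0.0
[ 1.02607062e+00  2.72377016e-01  1.06665588e+00 -1.57736306e-05
  1.78854445e+00 -1.45992589e-01]
```

```bash
python3 -m creep '[[[-0.1,-0.05,-0.15],[0,0,0]],[[-0.3,-0.19,-0.2],[0,0,0]],[[-0.5,-0.32,-0.2],[0,0,0]],[[-0.7,-0.45,-0.2],[0,0,0]],[[-0.9,-0.58,-0.2],[0,0,0]],[[-1,-0.64,-0.2],[0,0,0]]]'
python3 -m creep '[[[-0.2,-0.13,0],[0,0,0]],[[-0.4,-0.26,0],[0,0,0]],[[-0.6,-0.38,0],[0,0,0]],[[-0.8,-0.51,0],[0,0,0]],[[-1,-0.64,0],[0,0,0]],[[-1,-0.64,0],[0,0,0]]]'
```

```text
t: 2.35
ee_pos: [0.3397, 0.2855, 0.4712]
tcp_rot: [0.0, 0.199, 0.98, -0.0]
wrist_force: [0.1, 1.2, -0.1]
width: 0.0514
grip_force: 0.0
t: 2.95
ee_pos: [0.4755, 0.0881, 0.4694]
tcp_rot: [-0.001, 0.201, 0.98, -0.001]
wrist_force: [0.1, 0.3, -1.0]
width: 0.0511
grip_force: 0.0
```

```bash
python3 -m creep '[[[-0.2,-0.13,0],[0,0,0]],[[-0.4,-0.26,0],[0,0,0]],[[-0.6,-0.38,0.1],[0,0,-0.03]],[[-0.8,-0.51,0.25],[0,0,-0.037]],[[-0.95,-0.61,0.45],[0,0,-0.037]],[[-0.95,-0.61,0.7],[0,0,-0.037]],[[-0.95,-0.61,0.95],[0,0,-0.037]],[[-0.95,-0.61,1],[0,0,-0.037]],[[-0.95,-0.61,1],[0,0,-0.037]]]'
python3 - <<'E'
from h import *
s=robot.sense();p=imaging.get_image("wrist");save(p,"w1.png");print(s["joint_pos"],Rq(s["tcp_rot"]).round(3).tolist())
for k,z in dict(bar_middle=.1,cap_centre=.09,bottle_mouth=.09,loupe_centre=.1395,lens_ring=.122).items():
    for r in imaging.pinpoint(k,p)[:2]: print(k,r["conf"],r["uv"],atz(p,r["uv"],z,s))
E
```

```text
t: 3.85
ee_pos: [0.5991, -0.0927, 0.2675]
tcp_rot: [-0.004, 0.169, 0.986, 0.001]
wrist_force: [-0.5, -0.4, 0.4]
width: 0.0514
grip_force: 0.0
[-2.79986545e-01  4.77283490e-01  1.21339508e+00  3.26000368e-04
  1.45865978e+00 -1.51035424e+00] [[-0.943, 0.334, -0.007], [0.334, 0.943, 0.002], [0.008, -0.0, -1.0]]
bar_middle 0.82 [251.0, 182.7] [ 0.60303286 -0.10406024  0.1       ]
loupe_centre 0.57 [460.4, 155.7] [0.63656574 0.09850972 0.1395    ]
lens_ring 0.57 [418.5, 219.7] [0.69776575 0.05548478 0.122     ]
lens_ring 0.19 [401.8, 13.0] [0.49578208 0.08019429 0.122     ]
```

View pics/w1.png

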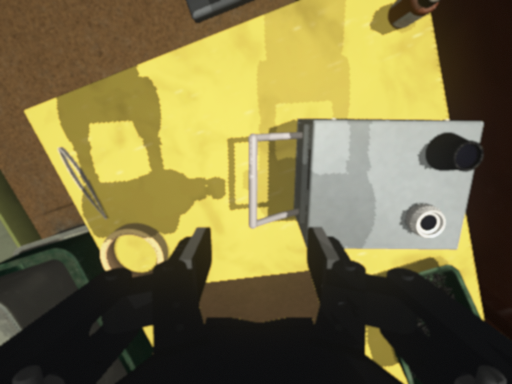

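```bash
python3 -m creep '[[[-0.038,-0.047,0.2],[0,0,0]],[[-0.038,-0.047,0.45],[0,0,0]],[[-0.038,-0.047,0.7],[0,0,0]],[[-0.038,-0.047,0.9],[0,0,0]],[[-0.038,-0.047,0.935],[0,0,0]],[[-0.038,-0.047,0.935],[0,0,0]],[[-0.038,-0.047,0.935],[0,0,0]]]'
python3 -m creep '[[[0,0,0],[0,0,0]],[[0,0,0],[0,0,0]],[[0,0,0],[0,0,0]],[[0,0,0],[0,0,0]],[[0,0,0],[0,0,0]],[[0,0,0],[0,0,0]]]' -1 40
```

```text
t: 4.85
ee_pos: [0.6066, -0.1055, 0.0871]
tcp_rot: [0.002, 0.169, 0.986, -0.0]
wrist_force: [-0.0, -0.1, 0.0]
width: 0.0512
grip_force: 0.0
t: 5.45
ee_pos: [0.6056, -0.1049, 0.0858]
tcp_rot: [0.001, 0.17, 0.986, 0.0]
wrist_force: [0.2, 0.7, 5.1]
width: 0.0085
grip_force: 39.0
```

```bash
python3 -m creep '[[[0,-0.05,0],[0,0,0]],[[0,-0.13,0],[0,0,0]],[[0,-0.22,0],[0,0,0]],[[0,-0.31,0],[0,0,0]],[[0,-0.4,0],[0,0,0]],[[0,-0.49,0],[0,0,0]],[[0,-0.57,0],[0,0,0]],[[0,-0.64,0],[0,0,0]],[[0,-0.69,0],[0,0,0]],[[0,-0.71,0],[0,0,0]]]'
python3 -m creep '[[[0,0,0],[0,0,0]],[[0,-0.01,0],[0,0,0]],[[0,-0.01,0],[0,0,0]]]'
```

```text
t: 6.45
ee_pos: [0.5583, -0.2349, 0.0857]
tcp_rot: [0.001, 0.17, 0.985, 0.004]
wrist_force: [6.9, 28.6, 10.8]
width: 0.0084
grip_force: 40.9
t: 6.75
ee_pos: [0.5583, -0.2348, 0.0858]
tcp_rot: [0.001, 0.169, 0.986, 0.004]
wrist_force: [4.3, 23.1, 9.8]
width: 0.0085
grip_force: 40.6
```

```bash
python3 -m creep '[[[0,0,0],[0,0,0]],[[0,0,0],[0,0,0]],[[0,0,0],[0,0,0]],[[0,0,0],[0,0,0]],[[0,0,-0.2],[0,0,0]],[[0,0,-0.4],[0,0,0]],[[0,0,-0.6],[0,0,0]],[[0,0,-0.8],[0,0,0]],[[0,0,-0.8],[0,0,0]]]' 0.2
python3 -m creep '[[[0,0.1,0],[0,0,0.09]],[[0,0.2,0],[0,0,0.18]],[[0,0.3,0],[0,0,0.27]],[[0,0.4,0],[0,0,0.36]],[[0,0.45,0],[0,0,0.45]],[[0,0.45,0],[0,0,0.54]],[[0,0.45,0],[0,0,0.63]],[[0,0.45,0],[0,0,0.72]],[[0,0.45,0],[0,0,0.81]],[[0,0.45,0],[0,0,0.9]]]' 1
python3 - <<'E'
from h import *
s=robot.sense();p=imaging.get_image("wrist");save(p,"w2.png");print(s["joint_pos"],Rq(s["tcp_rot"]).round(3).tolist())
t=imaging.get_image("top");c=imaging.get_image("scene")
for n,pp in(("w",p),("t",t),("s",c)):
  for k,z in dict(bar_middle=.1,cap_centre=.09,bottle_mouth=.09).items():
    for r in imaging.pinpoint(k,pp)[:2]: print(n,k,r["conf"],r["uv"],atz(pp,r["uv"],z,s))
E
```

```text
t: 7.65
ee_pos: [0.5587, -0.2425, 0.2508]
tcp_rot: [0.005, 0.17, 0.985, -0.002]
wrist_force: [0.3, -0.5, 0.4]
width: 0.0517
grip_force: 0.0
t: 8.65
ee_pos: [0.5864, -0.1562, 0.2434]
tcp_rot: [-0.001, 0.771, 0.637, -0.0]
wrist_force: [-0.1, -0.6, 0.9]
width: 0.0853
grip_force: 0.0
[-3.86562386e-01  4.87588749e-01  1.26183655e+00 -7.12086190e-05
  1.39336637e+00 -1.96526264e-01] [[0.189, 0.982, -0.001], [0.982, -0.189, 0.0], [0.0, -0.001, -1.0]]
w bar_middle 0.64 [248.1, 250.3] [ 0.55891463 -0.23325451  0.1       ]
w cap_centre 0.65 [264.2, 163.4] [ 0.59433183 -0.14240396  0.09      ]
t bar_middle 0.61 [313.5, 204.5] [ 0.55080609 -0.22687218  0.1       ]
t cap_centre 0.47 [273.9, 190.6] [ 0.59008945 -0.12985716  0.09      ]
t bottle_mouth 0.89 [276.4, 187.7] [ 0.59729449 -0.13644878  0.09      ]
s bar_middle 0.82 [288.7, 231.1] [ 0.54856738 -0.23696483  0.1       ]
s bar_middle 0.31 [255.6, 145.5] [0.7325661  0.10599303 0.1       ]
s cap_centre 0.76 [272.9, 202.8] [ 0.5991032  -0.12879829  0.09      ]
s bottle_mouth 0.58 [269.6, 206.6] [ 0.58432686 -0.13616064  0.09      ]
```

View pics/w2.png

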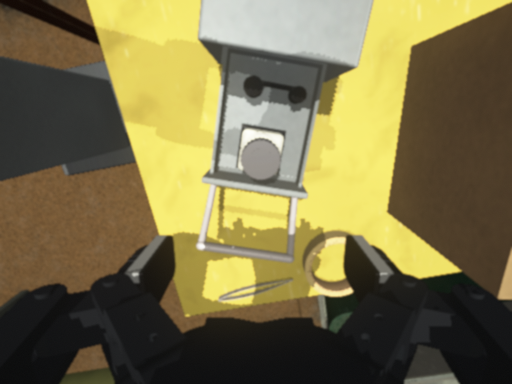

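Run:
```python
from h import *
s=robot.sense();p=imaging.get_image("wrist")
g=cv2.cvtColor(p["img"],cv2.COLOR_RGB2GRAY)[125:195,225:300]
g=cv2.medianBlur(g,3)
for c in (cv2.HoughCircles(g,cv2.HOUGH_GRADIENT,1,20,param1=80,param2=12,minRadius=15,maxRadius=26),):
  for u,v,r in (c[0][:3] if c is not None else []): print(u+225,v+125,r,atz(p,(u+225,v+125),.106,s))
print(atz(p,(261,160),.106,s),s["ee_pos"])
X=np.array([.5937,-.137,0.08]);print(Rq(s["tcp_rot"]).T@(X-s["ee_pos"])/.2)
```

```text
260.5 158.5 21.0 [ 0.59216257 -0.13385547  0.106     ]
[ 0.5923813  -0.13542856  0.106     ] [ 0.58674991 -0.15590397  0.24429188]
[0.09919982 0.0169192  0.82146839]
```

```bash
python3 -m creep '[[[0.104,0.012,0.1],[0,0,0]],[[0.104,0.012,0.3],[0,0,0]],[[0.104,0.012,0.5],[0,0,0]],[[0.104,0.012,0.7],[0,0,0]],[[0.104,0.012,0.82],[0,0,0]],[[0.104,0.012,0.85],[0,0,0]],[[0.104,0.012,0.85],[0,0,0]],[[0.104,0.012,0.85],[0,0,0]]]'
python3 - <<'E'
from h import *
s=robot.sense();p=imaging.get_image("wrist");save(p,"w3.png");print(s["ee_pos"],s["wrist_force"])
E
```

```text
t: 10.1
ee_pos: [0.594, -0.1363, 0.0759]
tcp_rot: [0.001, 0.769, 0.639, 0.001]
wrist_force: [-0.0, 0.3, 0.1]
width: 0.0856
grip_force: 0.0
[ 0.59401142 -0.13628781  0.07594073] [-0.02893549  0.27132312  0.11859711]
```

View pics/w3.png

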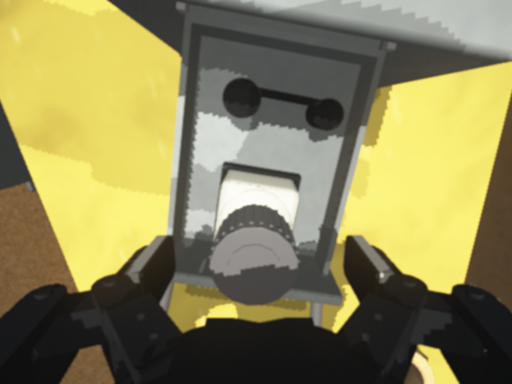

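```bash
python3 -m creep '[[[0,0,0],[0,0,0]],[[0,0,0],[0,0,0]],[[0,0,0],[0,0,0]],[[0,0,0],[0,0,0]],[[0,0,0],[0,0,0]],[[0,0,0],[0,0,0]]]' -1 80
python3 -m creep '[[[0,0,0.01],[0,0,0]],[[0,0,0.02],[0,0,0]],[[0,0,0.03],[0,0,0]],[[0,0,0.038],[0,0,0]],[[0,0,0.038],[0,0,0]],[[0,0,0.038],[0,0,0]]]'
```

```text
t: 10.75
ee_pos: [0.5927, -0.1358, 0.0747]
tcp_rot: [-0.0, 0.769, 0.639, -0.0]
wrist_force: [-3.1, 0.5, 5.5]
width: 0.0379
grip_force: 79.6
t: 11.35
ee_pos: [0.5929, -0.1358, 0.0683]
tcp_rot: [0.0, 0.769, 0.639, 0.0]
wrist_force: [-5.9, 2.0, 12.6]
width: 0.038
grip_force: 80.6
```

```bash
python3 -m creep '[[[0,0,0.005],[0,0,0]],[[0,0,0.01],[0,0,0]],[[0,0,0.01],[0,0,0]]]'
python3 -m creep '[[[0,0,0],[0,0,-0.05]],[[0,0,0],[0,0,-0.11]],[[0,0,0],[0,0,-0.18]],[[0,0,0],[0,0,-0.26]],[[0,0,0],[0,0,-0.34]],[[0,0,0],[0,0,-0.42]],[[0,0,0],[0,0,-0.5]],[[0,0,0],[0,0,-0.58]],[[0,0,0],[0,0,-0.64]],[[0,0,0],[0,0,-0.64]]]'; python3 -c "
from h import *;s=robot.sense();print(s['joint_pos'],s['ft_torque'])"
```

```text
t: 11.65
ee_pos: [0.5931, -0.1359, 0.0681]
tcp_rot: [0.001, 0.769, 0.639, 0.0]
wrist_force: [-10.3, 3.4, 25.0]
width: 0.0382
grip_force: 81.9
t: 12.65
ee_pos: [0.5944, -0.136, 0.0682]
tcp_rot: [0.002, 0.364, 0.931, 0.0]
wrist_force: [-5.9, 3.0, 22.8]
width: 0.0379
grip_force: 81.3
[-3.50828595e-01  6.54147274e-01  1.48298439e+00  5.69498738e-04
  9.99659419e-01 -1.17577131e+00] [0.43850511 1.01670303 0.05257731]
```

Turned about 57°; continue to about 85° and ease off the press, then check that the cap followed.

```bash
python3 -m creep '[[[0,0,0],[0,0,-0.08]],[[0,0,0],[0,0,-0.16]],[[0,0,0],[0,0,-0.24]],[[0,0,0],[0,0,-0.31]],[[0,0,0],[0,0,-0.31]],[[0,0,0],[0,0,-0.31]]]'
python3 -m creep '[[[0,0,-0.01],[0,0,0]],[[0,0,-0.03],[0,0,0]],[[0,0,-0.05],[0,0,0]],[[0,0,-0.07],[0,0,0]],[[0,0,-0.09],[0,0,0]],[[0,0,-0.09],[0,0,0]]]'
```

```text
t: 13.25
ee_pos: [0.5941, -0.1358, 0.0682]
tcp_rot: [0.002, 0.13, 0.991, -0.0]
wrist_force: [-6.6, 3.2, 23.2]
width: 0.0382
grip_force: 81.4
t: 13.85
ee_pos: [0.593, -0.1361, 0.0828]
tcp_rot: [0.0, 0.131, 0.991, -0.0]
wrist_force: [0.6, 0.7, -0.2]
width: 0.0381
grip_force: 80.1
```

```bash
python3 -m creep '[[[0,0,-0.05],[0,0,0]],[[0,0,-0.1],[0,0,0]],[[0,0,-0.15],[0,0,0]],[[0,0,-0.2],[0,0,0]],[[0,0,-0.23],[0,0,0]],[[0,0,-0.23],[0,0,0]],[[0,0,-0.23],[0,0,0]],[[0,0,-0.23],[0,0,0]]]'
python3 - <<'E'
from h import *
s=robot.sense();p=imaging.get_image("wrist");c=imaging.get_image("scene")
print(s["wrist_force"],s["grip_force"],s["ee_pos"])
for k in("cap_centre","bottle_mouth","bar_middle"):
  for r in imaging.pinpoint(k,c)[:1]: print(k,r["conf"],r["uv"],[atz(c,r["uv"],z) for z in(.09,.1,.14)])
b=np.hstack([cv2.resize(p["img"],(400,300)),cv2.resize(c["img"][100:300,150:417],(400,300))])
cv2.imwrite("pics/e.png",b[:,:,::-1])
E
```

```text
t: 14.65
ee_pos: [0.5926, -0.1358, 0.1282]
tcp_rot: [-0.0, 0.131, 0.991, 0.0]
wrist_force: [0.3, 0.3, -0.2]
width: 0.0383
grip_force: 80.1
[ 0.29565133  0.29240098 -0.19318549] 80.07576232776046 [ 0.59258131 -0.13576519  0.12817144]
cap_centre 0.5 [271.5, 183.1] [array([ 0.65008056, -0.06129224,  0.09      ]), array([ 0.63871736, -0.07518459,  0.1       ]), array([ 0.59326457, -0.13075397,  0.14      ])]
bottle_mouth 0.97 [272.1, 206.5] [array([ 0.58861825, -0.13904794,  0.09      ]), array([ 0.57850149, -0.15136344,  0.1       ]), array([ 0.53803442, -0.20062541,  0.14      ])]
bar_middle 0.85 [289.1, 230.4] [array([ 0.56016467, -0.22515518,  0.09      ]), array([ 0.55062493, -0.23572446,  0.1       ]), array([ 0.51246597, -0.27800156,  0.14      ])]
```

View pics/e.png

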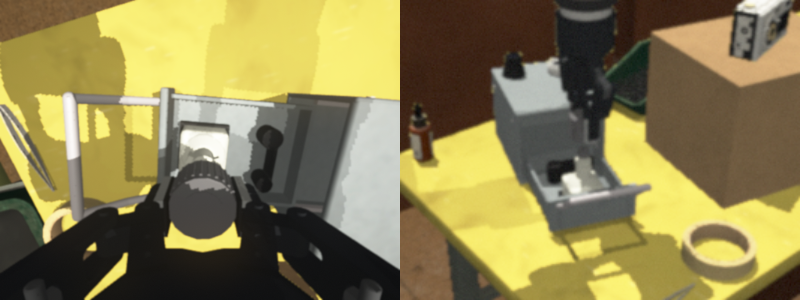

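The left half shows the cap gripped between the fingers at about (203,205). The right half shows the bare bottle neck beneath it at about (580,185), with the tray fully out and the bystanders where they were.

```bash
python3 -c "
from h import *;print(order.sign_off())"
```

```text
the job is handed in; nothing more can be done
None
```

The job is handed in after about 15 s of robot time: the tray is out at its stop and the cap is off, held upright about 5 cm above its closed position over the bottle; sign-off returned no verdict.

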